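# Lock off the dough roller, shut its guard, release the stop

### The job

The small dough roller on the worktop was left with the slotted finger guard over its rollers standing up. Lock the machine off first: push its winged mushroom stop button in until it latches, and with the button staying in, push the guard down until it is fully shut. Then release the stop by pushing one of its wings round clockwise with the fingertips until the button springs back out; do not take the button between the fingers, do not raise the guard further, do not press the start button, and do not disturb the egg cup, salt shaker and dish beside the machine.

Things in the scene. Friction and masses are not known exactly. Their poses are not given: they have to be found in the camera images.
- dough_roller: electric dough roller fixed to the worktop, 230 x 320 x 160 mm; origin at the centre of its underside, x to its rear (away from the robot), y to its left. Left: bay with two steel rollers under the guard. Right (y -160 to -42 mm): grey motor housing; its flat black deck, 122 mm above the worktop, carries the stop button (axis x -35, y -100 mm) and the start button (x 58, y -100 mm)
- stop (a joint): how far the mushroom stop button is pressed straight down, m: 0 = out, 0.0078 = bottomed. A spring pushes it out (3 N at first, 6 N at the bottom; the latch adds up to 3 N on the way, so press with about 9 N; 14 N is safe). Pressed to the bottom it latches (from about 6.5 mm) and when let go stays in at about 5.6 mm
- stop_twist (a joint): turn of the stop button's head, rad, clockwise seen from above positive: 0 at rest, stop at 0.95. A spring turns it back when let go (0.01 to 0.06 N m, that is 1 to 3 N at a wing). If the button is latched, turning to about 0.55 frees the latch and the button springs out.
- stop_top (a point): top centre of the stop button's grey head, on its axis; 38 mm above the deck when out, 32 mm latched. Head: domed disc 41 mm across, underside 18.5 mm below this point, with two wings, 64 mm over both round ends, 13 mm wide, 11 mm thick (4.5 to 15.5 mm below this point), lying along the machine's y at rest. The deck below is flat and clear for 45 mm round the axis
- stop_mid (a point): centre of the stop button's head, on its axis, 10 mm below stop_top, level with the middle of the wings
- left_wing (a point): middle of the outer part of the left wing, 26.5 mm from the axis, half-way up the wing; to twist clockwise this wing goes to the rear
- right_wing (a point): the same point of the right wing, on the side away from the guard; to twist clockwise it goes to the front
- guard (a joint): opening angle of the finger guard, rad: 0 = fully shut (level), grows as its front edge rises; starts between 0.5 and 0.85. The hinge is stiff and holds it where it is left; about 1 to 3 N down on the front lip shuts it.
- guard_lip (a point): middle of the top face of the guard's front lip, a plain steel strip 26 mm deep (front to back), 164 mm wide (along the machine's y), 3 mm thick; the point is 103 mm from the hinge, 13 mm from the front edge and 102 mm above the worktop when shut. Behind it the guard is a grid of 8 mm steel bars
- guard_hinge (a point): middle of the guard's hinge axis, along the machine's y at the rear of the bay, 101 mm above the worktop
- start (a joint): how far the start button is pressed down, m: 0 = out, 0.004 = bottomed; 2 N starts to move it. Leave alone.
- start_top (a point): top centre of the start button, a plain white disc 24 mm across in a steel collar, 7.5 mm above the deck, 93 mm behind the stop button
- egg_cup: wooden egg cup, 50 mm across, 58 mm high, loose in front of the machine; origin at the centre of its underside
- salt_shaker: salt shaker, 44 mm across, 90 mm high, loose in front of the machine; origin at the centre of its underside
- dish: small round dip dish, 93 mm across, 29 mm high, loose to the right of the machine; origin at the centre of its underside

How it is judged:
By the outcome, as a careful person would: the job done as asked, in the order asked, and still so for the second after the job is handed in, with the robot touching nothing.
It also fails if it takes over 51 s, if anything falls off the work surface, if the arm or the gripper's body presses on something with over 40 N, if the wrist force passes 120 N, or if a joint passes its speed limit or range.

### The arm

A 7-joint arm with a two-finger parallel gripper is mounted at the origin on a cart in front of the work surface, level with it; the furniture and walls round the work are solid. World frame = base frame: x ahead of the robot, y to its left, z up, the work surface at z = 0. Lengths are in m, angles in degrees, forces in N, time in s.
With the tool pointing down it reaches from about 0.425 to 0.825 m from the base axis. Payload 3.6 kg.
Tool frame: the origin (TCP) lies between the finger pads; the fingertips stand 19 mm ahead of it and the grasp point (between the pads) is the TCP; z points along the fingers, y is the line along which they close (so a half turn about z gives the same grasp; the last joint's range is limited). The gripper opens to 93 mm and grips with 3 to 60 N. Pads are 15 mm wide; open, the fingers measure 128 mm over their backs; the gripper's body (75 mm by 188 mm) begins 65 mm behind the grasp point.
Start: joints at [-77.55, 35.231, -0.722, 81.555, 0.464, 63.22, -2.315], TCP at [0.157, 0.631, 0.238] pointing down, gripper open.
Joint ranges: [-178.69, 178.69], [-17.37, 117.87], [-77.05, 75.6], [15.02, 138.74], [-78.02, 258.01], [0.78, 113.62], [-162.83, 162.83]. Speed limits (degrees/s): [159.86, 159.86, 180, 180, 180, 180, 180].

### API

Orientations are given as [roll, pitch, yaw] about the fixed x, y, z axes, in that order (R = Rz(yaw) Ry(pitch) Rx(roll)).
In Python, from cell import manip gives the robot as it stands.
- The arm moves only by the tool drive_tool, never from a script. Its arguments are lists of equal length, an entry for each row: "xyz": the shift along the world's x, y, z in mm, a list of three; "dr": the turn, a rotation vector about the world's x, y, z in rad, a list of three; "claw": the opening, from -1 (shut) to 1 (fully open). In form: {"xyz": [[tx, ty, tz], ...], "dr": [[ax, ay, az], ...], "claw": [claw, ...]}. A call has 1 to 5 rows; each row shifts and turns the commanded pose from where the row before left it; what a row does not reach is not made up. A row lasts 1/12 s, in which the tool goes at most 41.7 mm and 7.16 degrees, less where a joint would pass 70% of its speed; a pose out of reach is approached as far as the arm can. A call with a gripper value outside its range is refused whole. The fingers move at their own pace and stop on an object; "force" is the grip in N (left out, the last holds). Time passes only in rows, so rows that do not move let the fingers close. It gives the time, the measured TCP pose, the force, the opening and the grip force at its end, in the units of the state.
- manip.get_obs(): the state, without advancing time (a new reading comes with each control period).
- manip.snapshot(name): name is "side" or "top"; returns (picture, depth): 480x640x3 uint8, red, green, blue; 480x640 float32, m along the optical axis (not along the pixel's ray), 0 where there is no reading.
- manip.calibration(name): a dict with "camera_matrix" (3x3 intrinsics, pixels), "R" (3x3) and "t" (3): a world point X has camera coordinates R X + t. Camera axes: x right, y down, z forward; pixel columns grow to the right and rows downward; lengths in m; the calibration is good to about 2 mm. A picture is of the moment at which its call begins. calibration takes no time and is no camera call.
- manip.close_job(): hands the job in; it is judged then, once.
Trained networks look in the newest picture that a camera, given by its name, has taken for a name from the list of things; names that differ only in an ending like _2 or _b are one class to them, and where a whole thing is asked for, a point or a joint stands for the part that bears it (a point fixed in the world has none). Each returns a list of dicts, best first, with "confidence" (0 to 1); they miss things now and then, are a little off and sometimes report something else, mostly with a low value. They report only what shows in the picture. A call takes as long as a camera call.
- manip.boxes_of(query, camera): "rect" ([left, top, width, height] in pixels, round what is visible of it).
- manip.cut_out(query, camera): "mask" (480x640 bool, what is visible of it) and "rect" ([left, top, width, height] in pixels, round what is visible of it).
The state is a dict: "t": time; "q": joint angles; "joint_vel": joint speeds; "joint_efforts": joint torques, N m; "tool_pos": TCP position; "orientation": TCP orientation; "contact_force": force on the tool from outside, world axes, zero at the start; "wrist_torque": the same for the moment, N m; "gripper_width": opening from 0.0 (shut) to 1.0 (fully open); "grip_force": force on a finger pad.
Only numpy, scipy, OpenCV 4.12 (cv2) and the standard library are available. Lean on these libraries where they do the work, as an engineer would, in place of code of your own. Each camera call takes 0.05 s, during which the arm holds its last target. There are 200 camera calls.

## Working session

There is one attempt and no reset: what is moved stays moved. The work goes in short steps, Python scripts to look and compute and a tool call to move; the robot and the scene stay as the last step left them, time stands still between calls to the robot, and variables do not carry over. Pictures are saved under pics/ and viewed, at most 10 in all, crops included, and the job is handed in when it is done.

Besides the shell and the picture viewer there is one more tool, called after "Emit:" by a JSON object that holds its "name" and its "arguments", one argument or row to a line. drive_tool: Moves the arm, as the interface text tells. Its arguments: {"type":"object","properties":{"xyz":{"type":"array","items":{"type":"array","items":{"type":"number"}}},"dr":{"type":"array","items":{"type":"array","items":{"type":"number"}}},"claw":{"type":"array","items":{"type":"number"}},"force":{"type":"number"}},"required":["xyz","dr","claw"]}

```bash
mkdir -p pics
cat > h.py <<'E'
import numpy as np,cv2
from cell import manip
def world(cam,u,v,d):
    c=manip.calibration(cam);K=np.array(c["camera_matrix"]);p=np.linalg.inv(K)@np.array([u,v,1.])*d
    return np.array(c["R"]).T@(p-np.array(c["t"]))
def cloud(cam,depth,mask):
    c=manip.calibration(cam);K=np.array(c["camera_matrix"])
    v,u=np.nonzero(mask&(depth>0));d=depth[v,u]
    P=(np.linalg.inv(K)@np.c_[u,v,np.ones(len(u))].T)*d
    return (np.array(c["R"]).T@(P-np.array(c["t"])[:,None])).T
def pix(cam,X):
    c=manip.calibration(cam);p=np.array(c["R"])@X+np.array(c["t"]);q=np.array(c["camera_matrix"])@p
    return q[:2]/q[2]
E
python3 - <<'E'
from h import *
np.set_printoptions(precision=4,suppress=True)
for cam in ("top","side"):
    im,d=manip.snapshot(cam);cv2.imwrite(f"pics/{cam}1.png",im[:,:,::-1]);np.save(f"d_{cam}.npy",d)
    for n in ["dough_roller","stop_top","guard_lip","start_top","egg_cup","salt_shaker","dish"]:
        r=manip.cut_out(n,cam)[:2]
        for k in r:
            P=cloud(cam,d,k["mask"]); print(cam,n,round(k["confidence"],2),k["rect"],np.median(P,0) if len(P) else None,np.percentile(P,[2,98],axis=0).ravel() if len(P) else None)
print(manip.get_obs())
E
```

```text
top dough_roller 0.74 [232.9, 168.6, 179.0, 139.9] [0.5776 0.0089 0.1106] [ 0.4683 -0.1438  0.0267  0.6921  0.1581  0.1652]
top stop_top 0.61 [343.3, 249.2, 37.3, 23.8] [ 0.5314 -0.0785  0.1561] [ 0.5149 -0.1059  0.1214  0.5497 -0.0514  0.1619]
top guard_lip 0.89 [241.7, 187.8, 97.0, 65.6] [0.6064 0.0524 0.146 ] [ 0.5567 -0.0265  0.1022  0.6758  0.1345  0.169 ]
top egg_cup 0.74 [287.8, 305.6, 23.3, 24.8] [0.429  0.0404 0.0405] [0.4079 0.0185 0.0277 0.4516 0.0615 0.0602]
top salt_shaker 0.68 [243.4, 294.0, 21.8, 22.2] [0.4501 0.1307 0.0824] [0.4317 0.1158 0.0017 0.4675 0.1581 0.0915]
top dish 0.69 [398.2, 219.0, 52.1, 47.1] [ 0.5785 -0.2112  0.0141] [ 0.5348 -0.2508  0.0011  0.6187 -0.1671  0.031 ]
side dough_roller 0.88 [251.0, 184.6, 126.6, 164.6] [ 0.5803 -0.0947  0.1076] [ 0.4641 -0.1647  0.0168  0.6918  0.154   0.163 ]
side dough_roller 0.42 [284.8, 247.0, 24.7, 26.0] [ 0.5307 -0.085   0.1552] [ 0.5126 -0.1071  0.1218  0.5497 -0.0472  0.1599]
side stop_top 0.62 [284.0, 246.8, 25.1, 25.2] [ 0.5317 -0.0854  0.1555] [ 0.5144 -0.107   0.1444  0.5487 -0.0484  0.16  ]
side guard_lip 0.
[... 421 characters left out ...]
 0.0049 0.4663 0.1367 0.0884]
side dish 0.84 [297.4, 341.5, 55.7, 41.7] [ 0.577  -0.197   0.0139] [ 0.5347 -0.2466  0.0039  0.6181 -0.1636  0.0291]
{'t': 0.8, 'q': array([-77.5497,  35.2292,  -0.7222,  81.555 ,   0.4647,  63.2206,
        -2.315 ]), 'joint_vel': array([-0.0274,  0.002 , -0.0351,  0.1076, -0.0875, -0.0645,  0.0251]), 'joint_efforts': array([ -0.0004, -45.8789,   0.2086, -16.6026,  -0.0612,   0.0131,
         0.    ]), 'tool_pos': array([0.1569, 0.6308, 0.2377]), 'orientation': array([-179.998 ,   -0.0016,  166.034 ]), 'contact_force': array([-0.3168, -0.3937,  0.3716]), 'wrist_torque': array([ 0.0259, -0.0036,  0.0461]), 'grip_force': 0.0, 'gripper_width': 0.9999702433649617}
```

```bash
python3 - <<'E'
import cv2,numpy as np
a=cv2.imread("pics/top1.png")[150:340,220:460];b=cv2.imread("pics/side1.png")[160:360,220:400]
a=cv2.resize(a,None,fx=1.9,fy=1.9,interpolation=2);b=cv2.resize(b,None,fx=1.8,fy=1.8,interpolation=2)
o=np.zeros((370,800,3),np.uint8);o[:a.shape[0],:456]=a[:370];o[:b.shape[0],460:460+b.shape[1]]=b
cv2.imwrite("pics/c1.png",o)
E
python3 - <<'E'
from h import *
np.set_printoptions(precision=4,suppress=True)
for cam in("top","side"):
    d=np.load(f"d_{cam}.npy");P=cloud(cam,d,d>0)
    m=(abs(P[:,2]-.122)<.004)&(P[:,0]>.4)&(P[:,0]<.75)&(abs(P[:,1]+.09)<.12)
    Q=P[m];r=cv2.minAreaRect(Q[:,:2].astype(np.float32)*1000);print(cam,len(Q),r)
    m=(P[:,2]>.140)&(np.hypot(P[:,0]-.531,P[:,1]+.08)<.045)
    Q=P[m];r=cv2.minAreaRect(Q[:,:2].astype(np.float32)*1000);print("stop",len(Q),r,Q[:,2].max(),np.percentile(Q[:,2],90))
E
```

```text
top 4450 ((573.954345703125, -56.89149475097656), (176.6806182861328, 193.5939483642578), 74.80790710449219)
stop 465 ((532.0385131835938, -78.3298110961914), (54.20370101928711, 39.1178092956543), 43.095882415771484) 0.16371647936414685 0.16003135921174608
side 3399 ((574.4833984375, -54.65583038330078), (171.8173828125, 186.6847381591797), 75.34314727783203)
stop 394 ((530.5422973632812, -77.89559936523438), (39.19196701049805, 57.095584869384766), 16.343019485473633) 0.16079165296369868 0.15897328601990843
```

View pics/c1.png

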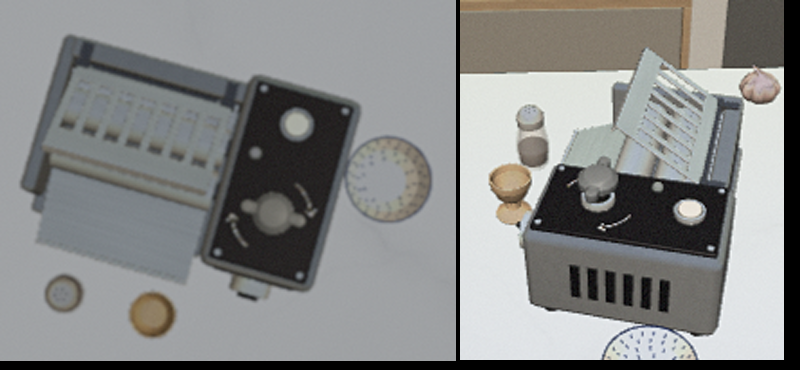

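Run:
```python
from h import *
np.set_printoptions(precision=1,suppress=True)
S=np.array([.531,-.0785]);a=np.radians(-15.2);ex=np.array([np.cos(a),np.sin(a)]);ey=np.array([-ex[1],ex[0]])
O=S+.035*ex+.1*ey;print(O*1000)
for cam in("top","side"):
    d=np.load(f"d_{cam}.npy");P=cloud(cam,d,d>0)
    q=np.c_[(P[:,:2]-O)@ex,(P[:,:2]-O)@ey,P[:,2]]*1000
    for y0 in(25,62,95):
        m=(abs(q[:,1]-y0)<12)&(abs(q[:,0])<140)&(q[:,2]>60);s=q[m]
        print(cam,y0,[(int(x),np.round(np.percentile(s[abs(s[:,0]-x)<4][:,2],[20,90])).astype(int).tolist()) for x in range(-60,110,8) if (abs(s[:,0]-x)<4).sum()>3])
```

```text
[591.    8.8]
top 25 [(-52, [61, 62]), (-44, [66, 78]), (-36, [80, 166]), (-28, [164, 169]), (-20, [159, 164]), (-12, [153, 158]), (-4, [74, 153]), (4, [73, 146]), (12, [81, 140]), (20, [84, 134]), (28, [85, 129]), (36, [82, 124]), (44, [82, 116]), (52, [108, 114]), (60, [103, 108]), (68, [97, 105]), (76, [97, 102]), (84, [98, 101]), (92, [96, 102])]
top 62 [(-52, [61, 63]), (-44, [69, 78]), (-36, [81, 166]), (-28, [164, 171]), (-20, [159, 164]), (-12, [154, 158]), (-4, [72, 151]), (4, [70, 146]), (12, [81, 140]), (20, [84, 133]), (28, [85, 129]), (36, [81, 122]), (44, [82, 117]), (52, [107, 113]), (60, [103, 108]), (68, [95, 104]), (76, [98, 102]), (84, [98, 102]), (92, [97, 100])]
top 95 [(-52, [60, 63]), (-44, [65, 79]), (-36, [81, 166]), (-28, [163, 169]), (-20, [158, 164]), (-12, [154, 159]), (-4, [74, 152]), (4, [74, 145]), (12, [80, 140]), (20, [85, 134]), (28, [84, 129]), (36, [82, 123]), (44, [81, 118]), (52, [109, 113]), (60, [103, 108]), (68, [96, 104]), (76, [98, 103]), (84, [98, 102]), (92, [95, 100])]
side 25 [(-44, [74, 80]), (-36, [83, 168]), (-28, [86, 167]), (-20, [
[... 174 characters left out ...]
3, 106]), (68, [96, 101]), (76, [99, 100]), (84, [99, 100]), (92, [70, 96])]
side 62 [(-44, [75, 80]), (-36, [84, 168]), (-28, [87, 166]), (-20, [85, 161]), (-12, [82, 156]), (-4, [72, 149]), (4, [78, 143]), (12, [84, 137]), (20, [85, 133]), (28, [85, 126]), (36, [81, 121]), (44, [112, 115]), (52, [107, 110]), (60, [103, 106]), (68, [96, 100]), (76, [99, 101]), (84, [99, 100]), (92, [70, 97])]
side 95 [(-36, [162, 169]), (-28, [86, 166]), (-20, [86, 161]), (-12, [80, 155]), (-4, [70, 148]), (4, [78, 143]), (12, [84, 138]), (20, [86, 132]), (28, [85, 126]), (36, [82, 121]), (44, [112, 116]), (52, [107, 110]), (60, [103, 106]), (68, [98, 101]), (76, [98, 101]), (84, [98, 100]), (92, [74, 91])]
```

Emit:
{"name": "drive_tool", "arguments": {
  "xyz": [
    [24,-33,2],
    [24,-33,2],
    [24,-33,2],
    [24,-33,2],
    [24,-33,2]
  ],
  "dr": [
    [0,0,-0.08],
    [0,0,-0.08],
    [0,0,-0.08],
    [0,0,-0.08],
    [0,0,-0.08]
  ],
  "claw": [-1,-1,-1,-1,-1]
}}

```text
t: 1.22
tool_pos: [0.2778, 0.4642, 0.248]
orientation: [180.0, -0.0, 142.9]
contact_force: [1.5, 0.5, 0.2]
gripper_width: 0.692
grip_force: 0.0
```

Emit:
{"name": "drive_tool", "arguments": {
  "xyz": [
    [24,-33,0],
    [24,-33,0],
    [24,-33,0],
    [24,-33,0],
    [24,-33,0]
  ],
  "dr": [
    [0,0,-0.08],
    [0,0,-0.08],
    [0,0,-0.08],
    [0,0,-0.08],
    [0,0,-0.08]
  ],
  "claw": [-1,-1,-1,-1,-1]
}}

```text
t: 1.63
tool_pos: [0.3978, 0.2992, 0.2481]
orientation: [179.9, -0.0, 120.0]
contact_force: [0.1, 0.1, -0.5]
gripper_width: 0.331
grip_force: 0.0
```

Emit:
{"name": "drive_tool", "arguments": {
  "xyz": [
    [13,-38,0],
    [13,-38,0],
    [13,-38,0],
    [13,-38,0],
    [13,-38,0]
  ],
  "dr": [
    [0,0,-0.08],
    [0,0,-0.08],
    [0,0,-0.08],
    [0,0,-0.08],
    [0,0,-0.08]
  ],
  "claw": [-1,-1,-1,-1,-1]
}}

```text
t: 2.05
tool_pos: [0.4623, 0.109, 0.2481]
orientation: [179.9, -0.0, 97.1]
contact_force: [0.9, -0.5, -0.3]
gripper_width: 0.013
grip_force: 0.0
```

Emit:
{"name": "drive_tool", "arguments": {
  "xyz": [
    [13,-38,0],
    [13,-38,0],
    [13,-38,0],
    [13,-38,0],
    [13,-38,0]
  ],
  "dr": [
    [0,0,-0.08],
    [0,0,-0.08],
    [0,0,-0.08],
    [0,0,-0.08],
    [0,0,-0.07]
  ],
  "claw": [-1,-1,-1,-1,-1]
}}

```text
t: 2.47
tool_pos: [0.5274, -0.0809, 0.248]
orientation: [180.0, -0.0, 74.7]
contact_force: [0.7, 0.5, -0.1]
gripper_width: 0.008
grip_force: 0.0
```

Emit:
{"name": "drive_tool", "arguments": {
  "xyz": [
    [3.5,2.5,-30],
    [0,0,-25],
    [0,0,-9],
    [0,0,-4],
    [0,0,-2]
  ],
  "dr": [
    [0,0,0],
    [0,0,0],
    [0,0,0],
    [0,0,0],
    [0,0,0]
  ],
  "claw": [-1,-1,-1,-1,-1]
}}

```text
t: 2.88
tool_pos: [0.5291, -0.0765, 0.1781]
orientation: [-179.8, -0.0, 75.0]
contact_force: [-4.6, 0.8, 6.8]
gripper_width: 0.006
grip_force: 3.3
```

Emit:
{"name": "drive_tool", "arguments": {
  "xyz": [
    [0,0,-1],
    [0,0,-1],
    [0,0,-1]
  ],
  "dr": [
    [0,0,0],
    [0,0,0],
    [0,0,0]
  ],
  "claw": [-1,-1,-1]
}}

```text
t: 3.13
tool_pos: [0.5297, -0.0765, 0.1766]
orientation: [-180.0, -0.0, 75.0]
contact_force: [-3.5, -0.1, 5.8]
gripper_width: 0.005
grip_force: 3.1
```

Emit:
{"name": "drive_tool", "arguments": {
  "xyz": [
    [0,0,-1],
    [0,0,-1],
    [0,0,-1],
    [0,0,0]
  ],
  "dr": [
    [0,0,0],
    [0,0,0],
    [0,0,0],
    [0,0,0]
  ],
  "claw": [-1,-1,-1,-1]
}}

```text
t: 3.47
tool_pos: [0.5303, -0.0765, 0.1733]
orientation: [180.0, -0.0, 75.0]
contact_force: [-3.1, -0.0, 3.5]
gripper_width: 0.007
grip_force: 2.1
```

Emit:
{"name": "drive_tool", "arguments": {
  "xyz": [
    [0,0,-1],
    [0,0,-1],
    [0,0,0]
  ],
  "dr": [
    [0,0,0],
    [0,0,0],
    [0,0,0]
  ],
  "claw": [-1,-1,-1]
}}

```text
t: 3.72
tool_pos: [0.5304, -0.0765, 0.1711]
orientation: [180.0, -0.0, 75.0]
contact_force: [-4.1, 0.9, 6.2]
gripper_width: 0.008
grip_force: 3.5
```

Emit:
{"name": "drive_tool", "arguments": {
  "xyz": [
    [0,0,-1],
    [0,0,-1],
    [0,0,0]
  ],
  "dr": [
    [0,0,0],
    [0,0,0],
    [0,0,0]
  ],
  "claw": [-1,-1,-1]
}}

```text
t: 3.97
tool_pos: [0.5306, -0.0766, 0.1707]
orientation: [179.9, -0.1, 75.0]
contact_force: [-7.5, 2.6, 17.5]
gripper_width: 0.001
grip_force: 8.6
```

Emit:
{"name": "drive_tool", "arguments": {
  "xyz": [
    [0,0,4],
    [0,0,15],
    [0,0,25],
    [0,0,0]
  ],
  "dr": [
    [0,0,0],
    [0,0,0],
    [0,0,0],
    [0,0,0]
  ],
  "claw": [-1,-1,-1,-1]
}}

```text
t: 4.3
tool_pos: [0.5338, -0.0773, 0.2161]
orientation: [179.4, -0.1, 75.0]
contact_force: [0.6, -1.3, -0.4]
gripper_width: 0.004
grip_force: 0.0
```

Run:
```python
from h import *
np.set_printoptions(precision=1,suppress=True)
im,d=manip.snapshot("side")
P=cloud("side",d,d>0);m=(P[:,2]>.135)&(P[:,2]<.175)&(np.hypot(P[:,0]-.531,P[:,1]+.0785)<.036)
print(np.percentile(P[m][:,2]*1000,[50,80,90,95]), manip.get_obs()["tool_pos"]*1000)
d0=np.load("d_side.npy");P=cloud("side",d0,d0>0);m=(P[:,2]>.135)&(P[:,2]<.175)&(np.hypot(P[:,0]-.531,P[:,1]+.0785)<.036)
print(np.percentile(P[m][:,2]*1000,[50,80,90,95]))
S=np.array([.531,-.0785]);a=np.radians(-15.2);ex=np.array([np.cos(a),np.sin(a)]);ey=np.array([-ex[1],ex[0]]);O=S+.035*ex+.1*ey
h=.062
for th in (.615,.45,.3,.15,0):
    x=h-.103*np.cos(th);z=.102+.103*np.sin(th);w=O+x*ex+.06*ey;print(th,w*1000,(z+.019)*1000)
for phi in(0,.2,.4,.6,.7,.8):
    e=np.cos(phi)*ey+np.sin(phi)*ex;t=np.cos(phi)*ex-np.sin(phi)*ey
    print(phi,(S+.031*e-(.0065+.0175)*t)*1000)
```

```text
[149.8 152.4 153.2 153.7] [532.7 -76.9 214.3]
[155.4 158.1 159.  159.5]
0.615 [585.4  72.5] 180.42672779539583
0.45 [577.1  74.8] 165.8014500134567
0.3 [571.6  76.3] 151.43858128611794
0.15 [568.3  77.2] 136.39212764478071
0 [567.2  77.5] 121.0
0 [516.  -42.3]
0.2 [523.5 -40. ]
0.4 [531.3 -39.3]
0.6 [539.  -40.1]
0.7 [542.8 -41.1]
0.8 [546.5 -42.5]
```

Emit:
{"name": "drive_tool", "arguments": {
  "xyz": [
    [13,37,0],
    [13,37,0],
    [13,37,0],
    [11,36,0],
    [0,0,-15]
  ],
  "dr": [
    [0,0,0],
    [0,0,0],
    [0,0,0],
    [0,0,0],
    [0,0,0]
  ],
  "claw": [-1,-1,-1,-1,-1]
}}

```text
t: 4.77
tool_pos: [0.5839, 0.0825, 0.1973]
orientation: [179.7, -0.6, 75.8]
contact_force: [0.8, 0.9, -0.9]
gripper_width: 0.004
grip_force: 0.0
```

Emit:
{"name": "drive_tool", "arguments": {
  "xyz": [
    [-2,0,-6],
    [-2,0,-6],
    [-2,0,-6],
    [-2,0.5,-6],
    [-2,0.5,-6]
  ],
  "dr": [
    [0,0,0],
    [0,0,0],
    [0,0,0],
    [0,0,0],
    [0,0,0]
  ],
  "claw": [-1,-1,-1,-1,-1]
}}

```text
t: 5.18
tool_pos: [0.5702, 0.0694, 0.1666]
orientation: [180.0, 0.0, 74.8]
contact_force: [-1.6, 0.1, 2.3]
gripper_width: 0.007
grip_force: 0.6
```

Emit:
{"name": "drive_tool", "arguments": {
  "xyz": [
    [-1,0,-6],
    [-1,0,-6],
    [-1,0,-6],
    [-1,0,-6],
    [0,0,-6]
  ],
  "dr": [
    [0,0,0],
    [0,0,0],
    [0,0,0],
    [0,0,0],
    [0,0,0]
  ],
  "claw": [-1,-1,-1,-1,-1]
}}

```text
t: 5.6
tool_pos: [0.566, 0.0712, 0.136]
orientation: [-180.0, 0.0, 74.9]
contact_force: [-0.3, 0.2, 1.7]
gripper_width: 0.009
grip_force: 0.5
```

Emit:
{"name": "drive_tool", "arguments": {
  "xyz": [
    [0,0,-5],
    [0,0,-4],
    [0,0,-2],
    [0,0,-1]
  ],
  "dr": [
    [0,0,0],
    [0,0,0],
    [0,0,0],
    [0,0,0]
  ],
  "claw": [-1,-1,-1,-1]
}}

```text
t: 5.93
tool_pos: [0.5663, 0.0713, 0.1242]
orientation: [-180.0, 0.0, 74.9]
contact_force: [-0.9, 0.2, -0.3]
gripper_width: 0.006
grip_force: 0.4
```

Emit:
{"name": "drive_tool", "arguments": {
  "xyz": [
    [0,0,-1],
    [0,0,-1],
    [0,0,-1],
    [0,0,-1]
  ],
  "dr": [
    [0,0,0],
    [0,0,0],
    [0,0,0],
    [0,0,0]
  ],
  "claw": [-1,-1,-1,-1]
}}

```text
t: 6.27
tool_pos: [0.5666, 0.0713, 0.1218]
orientation: [180.0, -0.0, 74.9]
contact_force: [-3.8, 0.1, 13.6]
gripper_width: 0.004
grip_force: 6.5
```

Emit:
{"name": "drive_tool", "arguments": {
  "xyz": [
    [0,0,10],
    [0,0,35],
    [0,0,35],
    [-21,-37,0],
    [-21,-37,0]
  ],
  "dr": [
    [0,0,0],
    [0,0,0],
    [0,0,0],
    [0,0,0],
    [0,0,0]
  ],
  "claw": [-1,-1,-1,-1,-1]
}}

```text
t: 6.68
tool_pos: [0.5278, 0.0001, 0.2031]
orientation: [179.6, -0.1, 75.3]
contact_force: [-0.0, -2.2, -0.4]
gripper_width: 0.004
grip_force: 0.0
```

Emit:
{"name": "drive_tool", "arguments": {
  "xyz": [
    [-21,-36,0],
    [0,0,0]
  ],
  "dr": [
    [0,0,0],
    [0,0,0]
  ],
  "claw": [-1,-1]
}}

```text
t: 6.85
tool_pos: [0.4999, -0.0466, 0.2022]
orientation: [180.0, 0.3, 74.1]
contact_force: [-0.2, -1.3, -0.0]
gripper_width: 0.004
grip_force: 0.0
```

Run:
```python
from h import *
np.set_printoptions(precision=1,suppress=True)
S=np.array([.531,-.0785]);a=np.radians(-15.2);ex=np.array([np.cos(a),np.sin(a)]);ey=np.array([-ex[1],ex[0]]);O=S+.035*ex+.1*ey
ims=[]
for cam in("side","top"):
    im,d=manip.snapshot(cam);ims.append(im)
    P=cloud(cam,d,d>0);q=np.c_[(P[:,:2]-O)@ex,(P[:,:2]-O)@ey,P[:,2]]*1000
    m=(abs(q[:,1]-100)<30)&(q[:,2]>60);s=q[m]
    print(cam,[(x,np.round(np.percentile(s[abs(s[:,0]-x)<3][:,2],90))) for x in (-50,-42,-34,0,30,50) if (abs(s[:,0]-x)<3).sum()>3])
    m=(P[:,2]>.135)&(P[:,2]<.165)&(np.hypot(P[:,0]-.531,P[:,1]+.0785)<.036);print(m.sum(),np.percentile(P[m][:,2]*1000,[50,90,95]) if m.sum() else 0)
b=cv2.resize(ims[0][160:360,220:400],None,fx=2.2,fy=2.2,interpolation=2);t=cv2.resize(ims[1][150:340,230:420],None,fx=2.1,fy=2.1)
o=np.zeros((440,800,3),np.uint8);o[:,:396]=b;o[:399,400:799]=t;cv2.imwrite("pics/c2.png",o[:,:,::-1])
print(manip.get_obs()["tool_pos"]*1000)
```

```text
side [(-50, np.float64(103.0)), (-42, np.float64(103.0)), (-34, np.float64(103.0)), (0, np.float64(103.0)), (30, np.float64(103.0)), (50, np.float64(103.0))]
387 [149.8 153.1 153.4]
top [(-50, np.float64(105.0)), (-42, np.float64(105.0)), (-34, np.float64(105.0)), (0, np.float64(104.0)), (30, np.float64(104.0)), (50, np.float64(104.0))]
0 0
[503.9 -39.2 201.6]
```

View pics/c2.png

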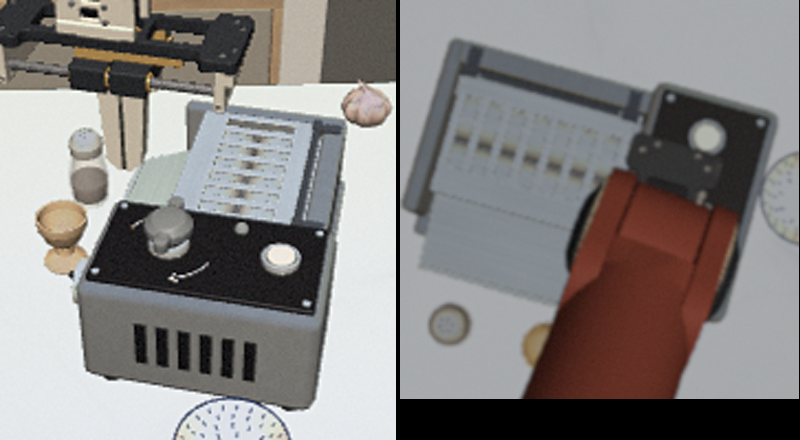

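Emit:
{"name": "drive_tool", "arguments": {
  "xyz": [
    [0,0,-25],
    [0,0,-16],
    [0,0,-5],
    [0,0,0]
  ],
  "dr": [
    [0,0,0],
    [0,0,0],
    [0,0,0],
    [0,0,0]
  ],
  "claw": [-1,-1,-1,-1]
}}

```text
t: 7.28
tool_pos: [0.5042, -0.0357, 0.1535]
orientation: [-179.9, 0.0, 75.1]
contact_force: [0.2, 1.0, -0.5]
gripper_width: 0.003
grip_force: 0.0
```

Emit:
{"name": "drive_tool", "arguments": {
  "xyz": [
    [3.9,-1,0],
    [3.9,-1,0],
    [2,-0.5,0],
    [2,-0.5,0],
    [0,0,0]
  ],
  "dr": [
    [0,0,0],
    [0,0,0],
    [0,0,0],
    [0,0,0],
    [0,0,0]
  ],
  "claw": [-1,-1,-1,-1,-1]
}}

```text
t: 7.7
tool_pos: [0.517, -0.0404, 0.1552]
orientation: [179.9, -0.0, 74.9]
contact_force: [0.4, 0.6, 0.4]
gripper_width: 0.008
grip_force: 0.0
```

Emit:
{"name": "drive_tool", "arguments": {
  "xyz": [
    [3.8,0.5,0],
    [3.8,1,0],
    [3.9,0.5,0],
    [3.9,0.2,0],
    [0,0,0]
  ],
  "dr": [
    [0,0,-0.1],
    [0,0,-0.1],
    [0,0,-0.1],
    [0,0,-0.1],
    [0,0,0]
  ],
  "claw": [-1,-1,-1,-1,-1]
}}

```text
t: 8.12
tool_pos: [0.5318, -0.0376, 0.1546]
orientation: [-180.0, 0.0, 52.0]
contact_force: [-0.5, 0.4, -0.0]
gripper_width: 0.004
grip_force: 0.4
```

Emit:
{"name": "drive_tool", "arguments": {
  "xyz": [
    [3.9,-0.6,0],
    [3.9,-0.8,0],
    [3.8,-1,0],
    [0,0,0]
  ],
  "dr": [
    [0,0,-0.1],
    [0,0,-0.1],
    [0,0,-0.1],
    [0,0,0]
  ],
  "claw": [-1,-1,-1,-1]
}}

```text
t: 8.45
tool_pos: [0.5432, -0.0394, 0.1545]
orientation: [-179.9, -0.0, 34.9]
contact_force: [-0.8, 2.4, 1.0]
gripper_width: 0.006
grip_force: 0.9
```

Run:
```python
from h import *
im,d=manip.snapshot("side")
P=cloud("side",d,d>0);m=(P[:,2]>.135)&(P[:,2]<.165)&(np.hypot(P[:,0]-.531,P[:,1]+.0785)<.018);print(m.sum(),np.percentile(P[m][:,2]*1000,[50,90,95]))
cv2.imwrite("pics/c3.png",cv2.resize(im[190:310,240:390],None,fx=4,fy=4,interpolation=2)[:,:,::-1])
```

```text
250 [151.76828742 153.58903646 154.09916108]
```

View pics/c3.png

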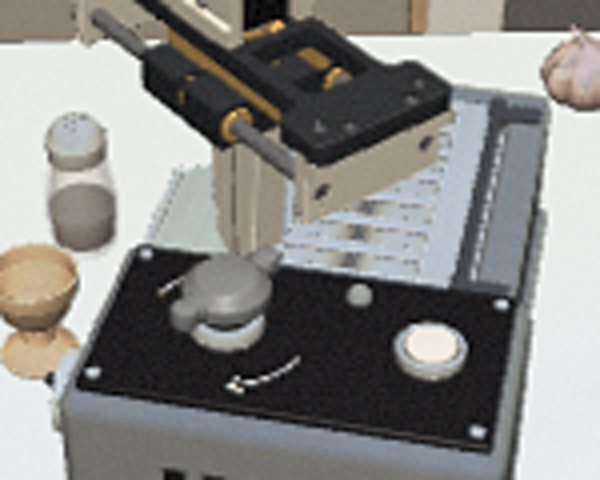

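Emit:
{"name": "drive_tool", "arguments": {
  "xyz": [
    [3.7,-1.4,0],
    [3.7,-1.6,0],
    [0,0,0]
  ],
  "dr": [
    [0,0,-0.1],
    [0,0,-0.1],
    [0,0,0]
  ],
  "claw": [-1,-1,-1]
}}

```text
t: 8.75
tool_pos: [0.5506, -0.0429, 0.1547]
orientation: [-180.0, -0.0, 23.5]
contact_force: [-0.0, 2.0, 2.2]
gripper_width: 0.003
grip_force: 1.2
```

Run:
```python
from h import *
im,d=manip.snapshot("side")
P=cloud("side",d,d>0);m=(P[:,2]>.135)&(P[:,2]<.165)&(np.hypot(P[:,0]-.531,P[:,1]+.0785)<.018);print(m.sum(),np.percentile(P[m][:,2]*1000,[50,90,95]))
```

```text
265 [156.71271358 159.04276598 159.38352855]
```

Emit:
{"name": "drive_tool", "arguments": {
  "xyz": [
    [-5,6,0],
    [-8,6,0],
    [-8,4,0],
    [-8,4,0],
    [0,0,0]
  ],
  "dr": [
    [0,0,0],
    [0,0,0],
    [0,0,0],
    [0,0,0],
    [0,0,0]
  ],
  "claw": [-1,-1,-1,-1,-1]
}}

```text
t: 9.22
tool_pos: [0.5191, -0.0223, 0.1545]
orientation: [-179.9, 0.1, 23.4]
contact_force: [-0.2, 0.2, 0.1]
gripper_width: 0.002
grip_force: 0.0
```

Emit:
{"name": "drive_tool", "arguments": {
  "xyz": [
    [0,0,10],
    [0,0,30],
    [0,0,40],
    [-20,20,30],
    [0,0,0]
  ],
  "dr": [
    [0,0,0],
    [0,0,0],
    [0,0,0],
    [0,0,0],
    [0,0,0]
  ],
  "claw": [-1,-1,-1,-1,-1]
}}

```text
t: 9.63
tool_pos: [0.5032, -0.0019, 0.2706]
orientation: [179.9, -0.6, 23.5]
contact_force: [0.7, 0.9, -0.2]
gripper_width: 0.005
grip_force: 0.0
```

Run:
```python
from h import *
im,d=manip.snapshot("side")
P=cloud("side",d,d>0);m=(P[:,2]>.135)&(P[:,2]<.165)&(np.hypot(P[:,0]-.531,P[:,1]+.0785)<.036);print(m.sum(),np.percentile(P[m][:,2]*1000,[50,90,95]))
cv2.imwrite("pics/c4.png",cv2.resize(im[170:370,220:400],None,fx=3,fy=3,interpolation=2)[:,:,::-1])
```

```text
397 [155.33247649 158.87155735 159.27366644]
```

View pics/c4.png

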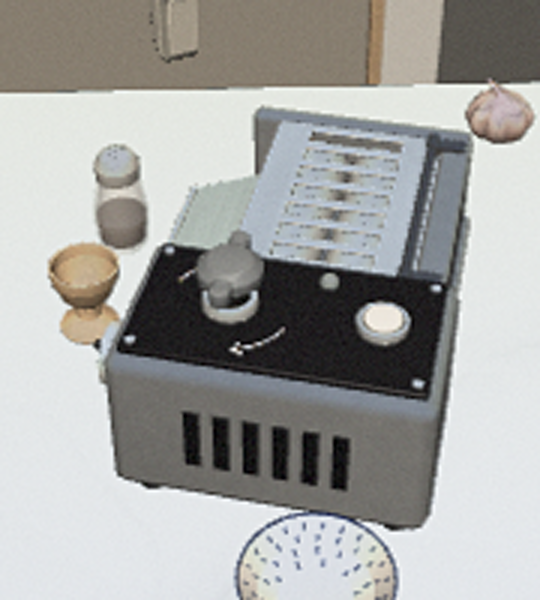

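The picture shows the button out with its wings back at rest (230,275). The guard is level (340,190), the loose things are where they were, and the arm is clear.

```bash
python3 -c "
from cell import manip;print(manip.close_job())"
```

```text
the job is handed in; nothing more can be done
None
```

The job is done and handed in: I latched the stop in, shut the guard fully, then pushed the left wing clockwise until the button sprang back out; nothing else was disturbed, though the stop press peaked at about 17.5 N, above the 14 N given as safe.

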